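Slide a wash bottle into the inspection hood

TASK

The lane in front of the grey inspection hood has to be cleared first: stand the amber dropper bottle that is in it on the notebook, upright. Then stand the tall wash bottle (the one on the front part of the bench, by the tube rack) on the bench in front of the hood's mouth with its spout pointing straight out of the mouth, let go, and, pushing it low down so that it slides upright, push it into the hood until it is home against the back wall, spout still pointing out. Never tip either bottle and leave the beaker where it stands.

Things in the scene. Friction and masses are not known exactly. Their poses are not given: they have to be found in the camera images.
- hood: Inspection hood, fixed: two aluminium side walls, back wall, grey lamp housing as roof, open in front; the bench is its floor. Origin on the bench where the wash bottle's axis stands when home; x into the hood, y to its left, z up. Inner width 86 mm; mouth at x -57 mm; back wall's inner face at x +31 mm; walls 4 mm thick; foot flanges to y +-65 mm, 4 mm high; roof from 174 to 216 mm up.
- hood_home (a point): The hood's origin: where the wash bottle's axis must end (bench height). The low roof keeps a gripper that holds the bottle's cap out, and there is no room for fingers at both sides of the bottle's body, so it can only be pushed in.
- hood_mouth (a point): Middle of the hood's mouth (it faces to the robot's left) at bench height, 57 mm in front of hood_home. Fixed things about: a microscope, 0.4 m high, right of the hood (x over 0.6, y -0.12 to -0.35 m), and a tape roll, 96 mm wide, 25 mm high, between hood and robot. The bench in front of these, nearer the robot, is free for carrying things past.
- spout_home (a point): Where the spout tip is when the bottle is home and turned right: 61 mm in front of hood_home, 150 mm up (4 mm outside the mouth).
- wash_bottle: White wash bottle, red cap, bent spout on top, 62 x 92 x 162 mm, 0.12 kg (x 0.7 to 1.4). Origin at its underside, z up. Round body (62 mm diameter, to 107 mm up) and cap (32 mm diameter, 107 to 125 mm up) are about the vertical axis at y +15 mm. Above the cap a 5 mm thick spout rises at the axis and runs to -y in the plane x=0, top at 162 mm.
- bottle_axis (a point): Wash bottle's vertical axis at its underside (y +15 mm in its frame), axes as the bottle's. From above the cap can be pinched with the fingers closing along the bottle's x (spout between them, fingertips just over the 107 mm shoulder). Pushed high up the bottle topples; pushed 10 to 30 mm above the bench it slides.
- spout_tip (a point): Tip of the spout, 61 mm from the bottle's axis towards -y of the bottle, 150 mm up.
- dropper_bottle: Amber glass dropper bottle with black dropper cap, 32 mm diameter, 93 mm tall (round body to 66 mm, cap above 17 mm diameter), 0.06 kg (x 0.7 to 1.4). Origin at the middle of its underside, z up. It stands in the lane in front of the hood.
- notebook: Notebook lying flat, fixed: 210 mm along its x, 152 mm along its y, 14 mm thick. Origin at the middle of its underside, on the bench.
- beaker: Small clear glass beaker, 44 mm diameter, 58 mm tall, loose, beside the lane, to the left (hood's +y) of someone looking into the hood. Origin at the middle of its underside. A bystander: leave it.
- tube_rack: White tube rack, fixed, 63 mm along its x, 145 mm along its y, 41 mm high, some 12 mm from the wash bottle's body, on the side away from its spout. Origin at the middle of its underside. A bystander.
- spray_bottle: Tall spray bottle, fixed, about 58 x 124 mm, 278 mm high, origin at its underside. It stands behind the hood, towards the back of the bench. An obstacle to keep clear of.

How it is judged:
On the way, in this order (a step that is already met when the one before it is completed fails the run):
1. the dropper bottle stands upright on the notebook, released (x of dropper_bottle in the frame of notebook between -0.105 and 0.105 m and y of dropper_bottle in the frame of notebook between -0.076 and 0.076 m and z of dropper_bottle in the frame of notebook between 0.009 and 0.019 m and angle between dropper_bottle's own z axis and vertical below 0.15 rad and linear speed of dropper_bottle below 0.02 m/s and contact force between the fingers and dropper_bottle below 0.3 N), for 0.2 s.
2. the wash bottle stands upright on the bench outside the hood, in front of its mouth, released (x of bottle_axis in the frame of hood between -0.26 and -0.065 m and y of bottle_axis in the frame of hood between -0.06 and 0.06 m and height (world z) of wash_bottle below 0.004 m and angle between wash_bottle's own z axis and vertical below 0.15 rad and linear speed of wash_bottle below 0.02 m/s and contact force between the fingers and wash_bottle below 0.3 N), for 0.2 s.
3. the wash bottle has been slid home in the hood (x of bottle_axis in the frame of hood between -0.01 and 0.006 m and y of bottle_axis in the frame of hood between -0.016 and 0.016 m and height (world z) of wash_bottle below 0.004 m and angle between wash_bottle's own z axis and vertical below 0.15 rad and horizontal distance between spout_tip and spout_home below 0.04 m and linear speed of wash_bottle below 0.02 m/s), for 0.2 s.
At the end, for the whole second after the job is handed in: The dropper bottle stands upright on the notebook, its centre over the notebook. The wash bottle stands upright on the bench in the hood, its axis within 10 mm of touching the back wall and within 16 mm of the bay's middle plane, its spout tip within 40 mm of straight out. Both at rest and released (all of step 1 and all of step 3 and contact force between the fingers and wash_bottle below 0.3 N).
It fails at once if the wash bottle was tipped (over 20 degrees) (angle between wash_bottle's own z axis and vertical above 0.35 rad).
It fails at once if the dropper bottle was tipped (over 25 degrees) (angle between dropper_bottle's own z axis and vertical above 0.44 rad).
It fails at once if the beaker was moved by more than 25 mm (distance of beaker from where it was at the start of the episode above 0.025 m).
It also fails if it takes over 70 s, if anything falls off the work surface, if the arm or the gripper's body presses on something with over 40 N, if the wrist force passes 120 N, or if a joint passes its speed limit or range.

ROBOT

A 6-joint arm with a two-finger parallel gripper is mounted at the origin on a cart in front of the work surface, level with it; the furniture and walls round the work are solid. World frame = base frame: x ahead of the robot, y to its left, z up, the work surface at z = 0. Lengths are in m, angles in rad, forces in N, time in s.
With the tool pointing down it reaches from about 0.3 to 0.875 m from the base axis. Payload 6.4 kg.
Tool frame: the origin (TCP) lies between the finger pads; the fingertips stand ctrl.tip_extent ahead of it and the grasp point (between the pads) is the TCP (ctrl.tip_extent is the distance from the TCP to the fingertips, in m); z points along the fingers, y is the line along which they close (so a half turn about z gives the same grasp; the last joint's range is limited). The gripper opens to 85 mm and grips with 20 to 120 N. Pads are 22 mm wide; open, the fingers measure 114 mm over their backs; the gripper's body (76 mm by 85 mm) begins 54 mm behind the grasp point. The pads swing forward as they close: fully open they stand 13 mm farther back than shut.
Start: joints at [-1.387, 0.181, 1.607, -0, 1.354, -0.206], TCP at [0.219, -0.532, 0.226] pointing down, gripper open.
Joint ranges: [-2.99, 2.99], [-0.89, 2.07], [0.3, 2.58], [-1.14, 4.28], [0, 2.63], [-3.12, 3.12]. Speed limits (rad/s): [2.57, 2.57, 3.01, 3.14, 3.14, 3.14].

INTERFACE

Orientations are given as a unit quaternion [w, x, y, z].
In Python, from bench import ctrl gives the robot as it stands.
- The arm moves only by the tool send_rows, never from a script. Its arguments are lists of equal length, an entry for each row: "dr": the turn, a rotation vector about the tool's x, y, z in units of 6 degrees (1.0 is 6 degrees), a list of three; "xyz": the shift along the tool's x, y, z in cm, a list of three; "jaw": the opening in per cent of the stroke, from 0 (shut) to 100 (fully open). In form: {"dr": [[wx, wy, wz], ...], "xyz": [[dx, dy, dz], ...], "jaw": [jaw, ...]}. A call has exactly 8 rows; each row is the pose to reach, as a shift and turn from the pose commanded when the call began, along the tool's axes at that moment; what a row does not reach only later rows make up. A row lasts 1/8 s, in which the tool goes at most 62.5 mm and 10.7 degrees, less where a joint would pass 70% of its speed; a pose out of reach is approached as far as the arm can. A call with a gripper value outside its range is refused whole. The fingers move at their own pace and stop on an object; the grip force is fixed at half the most. Time passes only in rows, so rows that repeat a pose let the fingers close, or fill a call up. It gives the time, the measured TCP pose, the force, the opening and the grip force at its end, in the units of the state.
- ctrl.get_obs(): the state, without advancing time (a new reading comes with each control period).
- ctrl.camera(name): name is "scene" or "top"; returns the picture (420x560x3 uint8, red, green, blue); there is no depth.
- ctrl.calibration(name): a dict with "camera_matrix" (3x3 intrinsics, pixels), "world_from_camera" (4x4, takes a point from camera to world coordinates). Camera axes: x right, y up, looking along -z (the intrinsics and any distortion apply to the point x, -y, -z); pixel columns grow to the right and rows downward; lengths in m; the calibration is good to about 2 mm. A picture is of the moment at which its call begins. calibration takes no time and is no camera call.
- ctrl.hand_in(): hands the job in; it is judged then, once.
The state is a dict: "time_s": time; "q": joint angles; "dq": joint speeds; "joint_efforts": joint torques, N m; "eef_pos": TCP position; "eef_rot": TCP orientation; "wrist_force": force on the tool from outside, world axes, zero at the start; "torque": the same for the moment, N m; "opening": opening from 0.0 (shut) to 1.0 (fully open); "grasp_force": force on a finger pad.
Only numpy, scipy, OpenCV 4.12 (cv2) and the standard library are available. Lean on these libraries where they do the work, as an engineer would, in place of code of your own. Each camera call takes 0.05 s, during which the arm holds its last target. There are 200 camera calls.

## Working session

There is one attempt and no reset: what is moved stays moved. The work goes in short steps, Python scripts to look and compute and a tool call to move; the robot and the scene stay as the last step left them, time stands still between calls to the robot, and variables do not carry over. Pictures are saved under pics/ and viewed, at most 10 in all, crops included, and the job is handed in when it is done.

Besides the shell and the picture viewer there is one more tool, called after ">>>" in YAML: its name, and indented under it one key for each argument. send_rows: Moves the arm, as the interface text tells. Its arguments: {"type":"object","properties":{"dr":{"type":"array","items":{"type":"array","items":{"type":"number"}}},"xyz":{"type":"array","items":{"type":"array","items":{"type":"number"}}},"jaw":{"type":"array","items":{"type":"number"}}},"required":["dr","xyz","jaw"]}

```bash
mkdir -p pics; ls
python3 - <<'E'
from bench import ctrl
import cv2,numpy as np
np.set_printoptions(precision=4,suppress=True)
o=ctrl.get_obs();print(o['time_s'],o['eef_pos'],o['eef_rot'],ctrl.tip_extent,o['opening'])
for n in('scene','top'):
    c=ctrl.calibration(n);print(n,c)
    cv2.imwrite(f'pics/{n}0.png',ctrl.camera(n)[:,:,::-1])
E
```

```text
pics
0.0 [ 0.2184 -0.5313  0.2249] [-0.0009  0.9811  0.1937 -0.    ] 0.019 1.0039693841496922
scene {'camera_matrix': array([[402.9284,   0.    , 276.1375],
       [  0.    , 402.9284, 209.0742],
       [  0.    ,   0.    ,   1.    ]]), 'world_from_camera': array([[-0.9783,  0.1089, -0.1762,  0.3871],
       [-0.2058, -0.414 ,  0.8867,  1.0308],
       [ 0.0236,  0.9037,  0.4275,  0.5923],
       [ 0.    ,  0.    ,  0.    ,  1.    ]])}
top {'camera_matrix': array([[446.627 ,   0.    , 276.1867],
       [  0.    , 446.627 , 204.8883],
       [  0.    ,   0.    ,   1.    ]]), 'world_from_camera': array([[ 0.0128,  0.9817, -0.1901,  0.2881],
       [-0.9999,  0.0123, -0.004 ,  0.035 ],
       [-0.0016,  0.1901,  0.9818,  1.4938],
       [ 0.    ,  0.    ,  0.    ,  1.    ]])}
```

View pics/scene0.png

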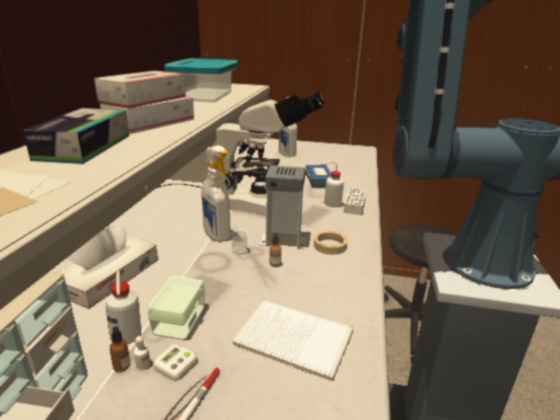

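View pics/top0.png

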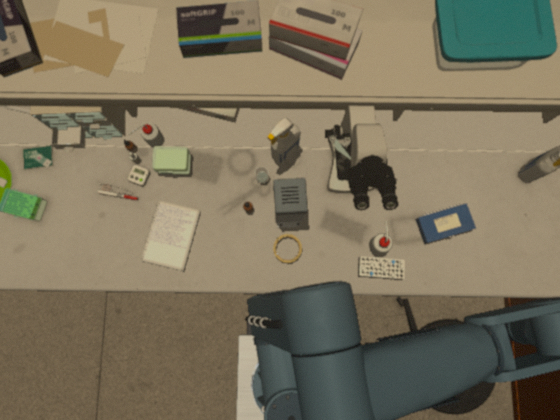

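The scene view shows the dropper at about (275,252), the hood at (285,205), the wash bottle at (335,188) and the notebook at (295,337). In the top view the dropper is at (249,208), the hood at (291,204), the wash cap at (382,243), the rack at (382,268) and the notebook at (172,235). I'll enlarge both.

Run:
```python
import cv2
for n,x,y in(('scene',200,150),('top',225,155)):
    im=cv2.imread(f'pics/{n}0.png')[y:y+140,x:x+190]
    cv2.imwrite(f'pics/{n}0c.png',cv2.resize(im,None,fx=4,fy=4,interpolation=cv2.INTER_CUBIC))
```

```text
(no output)
```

View pics/scene0c.png

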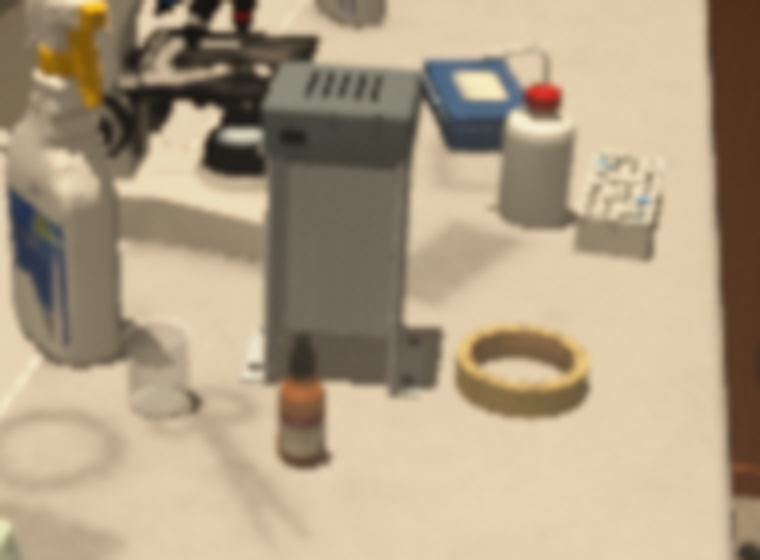

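View pics/top0c.png

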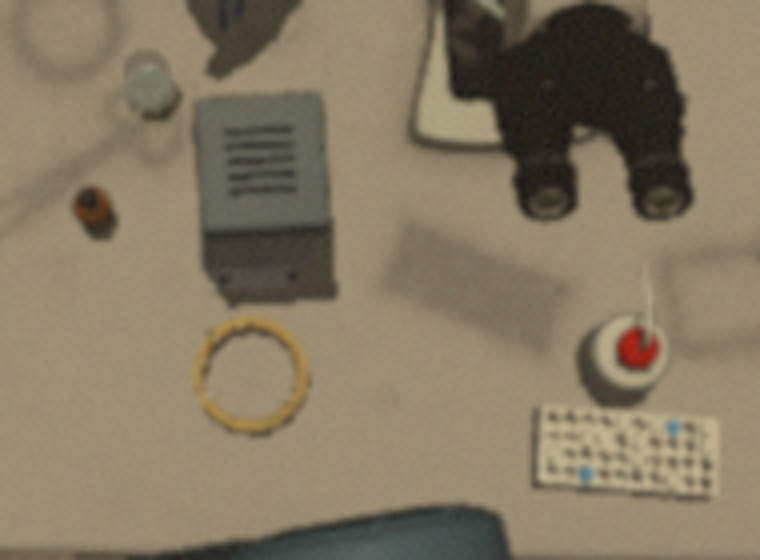

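The scene crop shows the dropper cap top (303,338) and base (303,458), the wash cap top (543,90), the spout tip (497,58), and the front roof edge (262,107)–(415,123). In the top crop the roof corners are (195,97), (323,92), (328,222) and (205,232). The dropper cap is at (92,200), the beaker at (150,88), the wash cap at (638,347) and the spout tip at (646,266).

```bash
cat > h.py <<'E'
import numpy as np
from bench import ctrl
np.set_printoptions(precision=4,suppress=True)
C={n:ctrl.calibration(n) for n in('scene','top')}
def ray(n,u,v):
    K=C[n]['camera_matrix'];T=C[n]['world_from_camera']
    d=np.linalg.solve(K,[u,v,1.])*[1,-1,-1]
    return T[:3,3],T[:3,:3]@d
def atz(n,u,v,z):
    o,d=ray(n,u,v);return o+d*(z-o[2])/d[2]
def tri(a,b):
    (o,d),(p,e)=ray('scene',*a),ray('top',*b)
    s=np.linalg.lstsq(np.c_[d,-e],p-o,rcond=None)[0]
    A,B=o+s[0]*d,p+s[1]*e
    return (A+B)/2,np.linalg.norm(A-B)
def pix(n,P):
    T=C[n]['world_from_camera'];c=T[:3,:3].T@(np.asarray(P,float)-T[:3,3])
    h=C[n]['camera_matrix']@(c*[1,-1,-1]);return h[:2]/h[2]
S=lambda x,y:(200+x/4-.4,150+y/4-.4)
T=lambda x,y:(225+x/4-.4,155+y/4-.4)
E
python3 - <<'E'
from h import *
for k,s,t in(('dropcap',(303,338),(92,200)),('washcap',(543,90),(638,347)),('spout',(497,58),(646,266)),('roofFL',(262,107),(195,97)),('roofFR',(415,123),(205,232)),('roofBL',(285,66),(323,92)),('roofBR',(420,72),(328,222)),('beakertop',(158,330),(150,88))):
    print(k,*tri(S(*s),T(*t)))
print('roof@.216',*[atz('top',*T(*p),.216)[:2] for p in((195,97),(205,232),(328,222),(323,92))])
print('drop',atz('top',*T(92,200),.093),atz('scene',*S(303,458),0))
print('wallfeet',atz('scene',*S(275,383),0),atz('scene',*S(395,393),0))
print('wash cap,tip top',atz('top',*T(638,347),.125),atz('top',*T(646,266),.150))
print('note',*[atz('top',*p,.014)[:2] for p in((160,202),(200,209),(184,269),(144,261))])
print('rack',*[atz('top',*T(*p),.041)[:2] for p in((538,408),(720,420),(715,497),(535,487))])
E
```

```text
dropcap [0.5631 0.1328 0.0872] 0.005627221772247788
washcap [ 0.4449 -0.2937  0.1192] 0.0020808057251742204
spout [ 0.4952 -0.2956  0.1448] 0.015487273611874706
roofFL [0.6145 0.0497 0.2119] 0.00029283095636432633
roofFR [0.5133 0.041  0.2078] 0.0015675890673647298
roofBL [ 0.6201 -0.0452  0.2082] 0.0008313528334322634
roofBR [ 0.5222 -0.0486  0.2117] 0.0004251002188352727
beakertop [0.6694 0.0901 0.0548] 0.014670197010170777
roof@.216 [0.6136 0.0496] [0.5127 0.041 ] [ 0.5212 -0.0483] [ 0.6185 -0.0447]
drop [0.5591 0.1321 0.093 ] [0.5626 0.1387 0.    ]
wallfeet [0.6026 0.0475 0.    ] [0.5161 0.0402 0.    ]
wash cap,tip top [ 0.4432 -0.2923  0.125 ] [ 0.5022 -0.2944  0.15  ]
note [0.5796 0.434 ] [0.5573 0.2976] [0.3563 0.3411] [0.3808 0.4744]
rack [ 0.4021 -0.2298] [ 0.3943 -0.3767] [ 0.3328 -0.3701] [ 0.3388 -0.2259]
```

Estimates against what they must be:

| Item | Measured (m) | Check |
|---|---|---|
| Roof outline | about 0.10 x 0.09 | fits the text |
| Hood home | (0.567, -0.012) | yaw from x into the hood (0.07, -0.997) |
| Dropper | (0.561, 0.134) | cap height 0.087, text says 0.093 |
| Wash bottle axis | (0.444, -0.293) | cap height 0.119, text says 0.125; spout along +x |
| Notebook centre | (0.468, 0.387) | – |

First I go above the dropper.

```bash
cat >> h.py <<'E'
from scipy.spatial.transform import Rotation as R
def ori(psi,tilt=0): # tool down, tool x at yaw psi (deg), tilted about tool y
    return R.from_matrix([[1,0,0],[0,-1,0],[0,0,-1]]) if 0 else R.from_euler('z',psi,degrees=True)*R.from_euler('x',180,degrees=True)*R.from_euler('y',tilt,degrees=True)
def now():
    o=ctrl.get_obs();w,x,y,z=o['eef_rot'];return np.array(o['eef_pos']),R.from_quat([x,y,z,w]),o
def plan(*wps):
    p,r,o=now();print('t',round(o['time_s'],2),'p',p,'q',np.array(o['q']),'open',round(o['opening'],3),'gf',round(o['grasp_force'],1),'F',np.array(o['wrist_force']))
    for pos,q in wps:
        print('xyz',r.inv().apply(np.array(pos)-p)*100,'dr',np.degrees((r.inv()*q).as_rotvec())/6)
E
python3 - <<'E'
from h import *
p,r,o=now();q=ori(22.3)
plan(((.40,-.05,.30),q),((.55,.134,.22),q),((.5615,.134,.16),q))
E
```

```text
t 0.1 p [ 0.2184 -0.5313  0.225 ] q [-1.3873  0.1815  1.6079  0.      1.3538 -0.2063] open 1.002 gf 0.0 F [ 0.1287  0.4521 -0.2826]
xyz [ 35.0892 -37.6358  -7.4311] dr [-0.0153 -0.0033  0.0054]
xyz [ 55.9529 -48.9432   0.5944] dr [-0.0153 -0.0033  0.0054]
xyz [ 57.0145 -48.4966   6.594 ] dr [-0.0153 -0.0033  0.0054]
```

>>> send_rows:
  dr:
    - [0,0,0]
    - [0,0,0]
    - [0,0,0]
    - [0,0,0]
    - [0,0,0]
    - [0,0,0]
    - [0,0,0]
    - [0,0,0]
  xyz:
    - [4,-4.3,-2]
    - [8,-8.6,-4]
    - [12,-12.9,-6]
    - [16,-17.2,-7.4]
    - [20.4,-21.9,-7.4]
    - [24.8,-26.6,-7.4]
    - [29.2,-31.3,-7.4]
    - [35.1,-37.6,-7.4]
  jaw: [100,100,100,100,100,100,100,100]

```text
time_s: 1.1
eef_pos: [0.39, -0.0763, 0.2998]
eef_rot: [0.0, 0.981, 0.193, 0.0]
wrist_force: [1.1, 0.3, 0.4]
opening: 0.999
grasp_force: 0.0
```

Run:
```python
from h import *
q=ori(22.3)
plan(((.55,.134,.24),q),((.5615,.134,.16),q))
```

```text
t 1.1 p [ 0.39   -0.0763  0.2998] q [-0.4941 -0.3037  1.9172  0.      1.5275  0.6874] open 0.999 gf 0.0 F [1.1126 0.3189 0.4078]
xyz [ 22.7789 -13.3826   5.9804] dr [ 0.0046 -0.0041  0.0012]
xyz [ 23.8393 -12.9499  13.9811] dr [ 0.0046 -0.0041  0.0012]
```

>>> send_rows:
  dr:
    - [0,0,0]
    - [0,0,0]
    - [0,0,0]
    - [0,0,0]
    - [0,0,0]
    - [0,0,0]
    - [0,0,0]
    - [0,0,0]
  xyz:
    - [4.0,-3.7,0]
    - [8.0,-7.4,0]
    - [13,-9.5,0]
    - [18,-11.5,0]
    - [22.0,-12.5,0]
    - [22.5,-12.5,5]
    - [22.5,-12.5,10]
    - [22.5,-12.5,10]
  jaw: [100,100,100,100,100,100,100,100]

```text
time_s: 2.1
eef_pos: [0.5469, 0.1229, 0.1951]
eef_rot: [-0.001, 0.981, 0.194, -0.005]
wrist_force: [-0.3, 0.1, 0.6]
opening: 0.998
grasp_force: 0.0
```

Run:
```python
from h import *
import cv2
plan(((.5615,.134,.05),ori(22.3)))
a=ctrl.camera('scene')[170:310,190:380];b=ctrl.camera('top')[155:295,200:390]
im=np.vstack([cv2.resize(i,None,fx=2.1,fy=2.1,interpolation=2) for i in(a,b)])[:,:,::-1]
p,_,_=now()
print(pix('scene',p),pix('top',p))
cv2.imwrite('pics/a1.png',im)
```

```text
t 2.1 p [0.5469 0.1229 0.1951] q [ 0.0094  0.1853  1.6662 -0.      1.3005  1.1903] open 0.998 gf 0.0 F [-0.2571  0.1237  0.6388]
xyz [ 1.9058 -0.4142 14.4908] dr [-0.0364  0.0913  0.0068]
[283.1377 192.9906] [248.3206 200.4227]
```

View pics/a1.png

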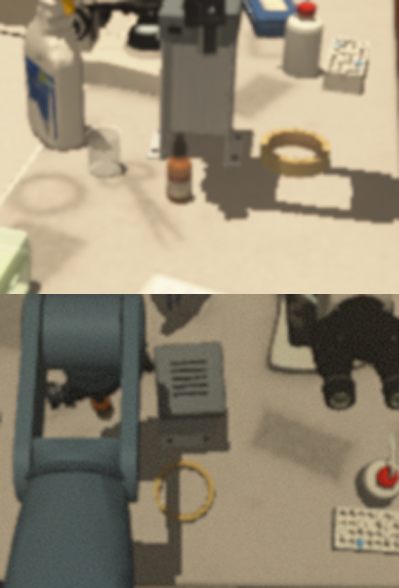

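The scene half shows the dropper at (180,175) in the crop, untouched, with the gripper above and behind it at (210,40), which matches the TCP's projection. I descend and grip.

>>> send_rows:
  dr:
    - [0,0,0]
    - [0,0,0]
    - [0,0,0]
    - [0,0,0]
    - [0,0,0]
    - [0,0,0]
    - [0,0,0]
    - [0,0,0]
  xyz:
    - [1.6,-0.3,1]
    - [1.6,-0.3,5]
    - [1.6,-0.3,9]
    - [1.6,-0.3,12]
    - [1.6,-0.3,14.3]
    - [1.6,-0.3,14.3]
    - [1.6,-0.3,14.3]
    - [1.6,-0.3,14.3]
  jaw: [100,100,100,100,100,100,0,0]

```text
time_s: 3.2
eef_pos: [0.5658, 0.1318, 0.059]
eef_rot: [0.0, 0.981, 0.194, 0.002]
wrist_force: [-0.1, 0.0, 0.3]
opening: 0.604
grasp_force: 0.0
```

Run:
```python
from h import *
plan(((.5615,.134,.05),ori(22.3)))
```

```text
t 3.2 p [0.5658 0.1318 0.059 ] q [0.0246 0.3929 1.7103 0.     1.0348 1.2056] open 0.604 gf 0.0 F [-0.0712  0.0087  0.3023]
xyz [-0.3129 -0.3695  0.8988] dr [ 0.012  -0.0323  0.0052]
```

>>> send_rows:
  dr:
    - [0,0,0]
    - [0,0,0]
    - [0,0,0]
    - [0,0,0]
    - [0,0,0]
    - [0,0,0]
    - [0,0,0]
    - [0,0,0]
  xyz:
    - [-0.3,-0.3,0.7]
    - [-0.3,-0.3,0.7]
    - [-0.3,-0.3,0.7]
    - [-0.3,-0.3,0.7]
    - [-0.3,-0.3,0.7]
    - [-0.3,-0.3,0.7]
    - [-0.3,-0.3,-1]
    - [-0.3,-0.3,-4]
  jaw: [60,60,0,0,0,0,0,0]

```text
time_s: 4.2
eef_pos: [0.5592, 0.1333, 0.0967]
eef_rot: [-0.0, 0.981, 0.194, -0.001]
wrist_force: [-0.2, 0.2, 0.2]
opening: 0.179
grasp_force: 71.5
```

Run:
```python
from h import *
q=ori(22.3)
plan(((.5,.25,.16),q),((.43,.395,.14),q),((.43,.395,.067),q))
```

```text
t 4.2 p [0.5592 0.1333 0.0967] q [ 0.0276  0.3296  1.7056 -0.0001  1.1091  1.2087] open 0.179 gf 71.5 F [-0.218   0.1557  0.2276]
xyz [ -1.0566 -13.0542  -6.3129] dr [-0.0082  0.0243  0.005 ]
xyz [ -2.0174 -29.1248  -4.2966] dr [-0.0082  0.0243  0.005 ]
xyz [ -1.9988 -29.1185   3.0034] dr [-0.0082  0.0243  0.005 ]
```

Run:
```python
from h import *
import cv2
a=ctrl.camera('scene')[160:270,220:340]
p,_,_=now()
print(pix('scene',p))
cv2.imwrite('pics/a2.png',cv2.resize(a,None,fx=5,fy=5,interpolation=2)[:,:,::-1])
```

```text
[276.6899 229.5266]
```

View pics/a2.png

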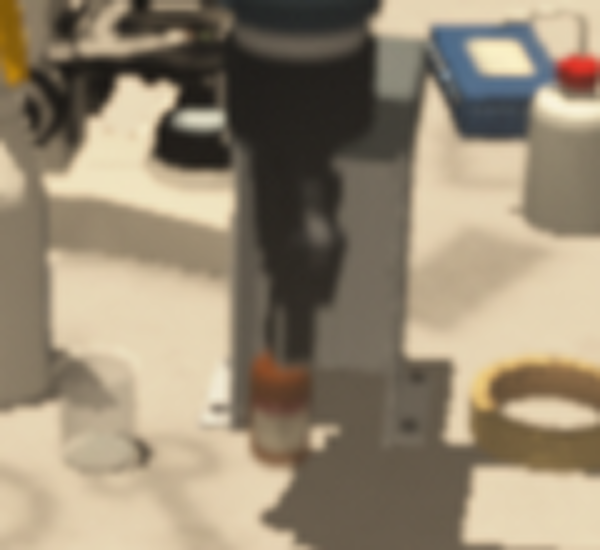

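The bottle is held upright and lifted, with its underside at about (280,460) in the crop. I work out its height from that, since the opening suggests the grip is on the cap.

Run:
```python
from h import *
for z in(0,.01,.02,.03,.04,.06,.08,.1):print(z,(pix('scene',(.5592,.1333+.0,z))-[220,160])*5, (pix('scene',(.5592,.149,z))-[220,160])*5)
```

```text
0 [285.0082 515.9407] [278.9548 531.7675]
0.01 [285.4685 500.0805] [279.3969 515.763 ]
0.02 [285.9325 484.0936] [279.8424 499.629 ]
0.03 [286.4003 467.9786] [280.2916 483.364 ]
0.04 [286.8718 451.734 ] [280.7445 466.9663]
0.06 [287.8263 418.8492] [281.6614 433.7665]
0.08 [288.7964 385.4264] [282.5935 400.0161]
0.1 [289.7826 351.4523] [283.5412 365.7016]
```

>>> send_rows:
  dr:
    - [0,0,0]
    - [0,0,0]
    - [0,0,0]
    - [0,0,0]
    - [0,0,0]
    - [0,0,0]
    - [0,0,0]
    - [0,0,0]
  xyz:
    - [0,-2,-3]
    - [-0.3,-6,-5.5]
    - [-0.8,-11,-6]
    - [-1.2,-16,-6]
    - [-1.6,-21,-6]
    - [-1.8,-25.5,-6]
    - [-2,-28,-5.5]
    - [-2,-29.1,-4.5]
  jaw: [0,0,0,0,0,0,0,0]

```text
time_s: 5.25
eef_pos: [0.4308, 0.3963, 0.1422]
eef_rot: [-0.0, 0.981, 0.195, 0.001]
wrist_force: [-0.1, 0.5, -0.3]
opening: 0.179
grasp_force: 71.6
```

>>> send_rows:
  dr:
    - [0,0,0]
    - [0,0,0]
    - [0,0,0]
    - [0,0,0]
    - [0,0,0]
    - [0,0,0]
    - [0,0,0]
    - [0,0,0]
  xyz:
    - [0,0,1.5]
    - [0,0,3]
    - [0,0,4]
    - [0,0,5]
    - [0,0,5]
    - [0,0,5]
    - [0,0,5]
    - [0,0,5]
  jaw: [0,0,0,0,0,0,0,0]

```text
time_s: 6.25
eef_pos: [0.4314, 0.3951, 0.0923]
eef_rot: [-0.0, 0.981, 0.194, 0.0]
wrist_force: [-0.9, -0.3, -0.2]
opening: 0.178
grasp_force: 71.6
```

Run:
```python
from h import *
import cv2
plan(((.43,.395,.0695),ori(22.3)))
p,_,_=now();print(pix('scene',p))
u,v=pix('scene',p).astype(int);u=min(max(u,70),490);v=min(v,350)
a=ctrl.camera('scene')[v-70:v+70,u-70:u+70];print(u-70,v-70)
for z in(.014,.02,.03,.04,.05):print(z,(pix('scene',(p[0],p[1]+.016,z))-[u-70,v-70])*4)
cv2.imwrite('pics/a3.png',cv2.resize(a,None,fx=4,fy=4,interpolation=2)[:,:,::-1])
```

```text
t 6.25 p [0.4314 0.3951 0.0923] q [ 0.5389  0.3535  1.6839 -0.0001  1.1033  1.7197] open 0.178 gf 71.6 F [-0.9225 -0.3433 -0.2187]
xyz [-0.1346 -0.0391  2.2786] dr [-0.0007 -0.0083  0.0074]
[314.9655 303.4369]
244 233
0.014 [269.834  427.7237]
0.02 [270.571  418.4993]
0.03 [271.81   402.9935]
0.04 [273.0623 387.3206]
0.05 [274.3282 371.4779]
```

View pics/a3.png

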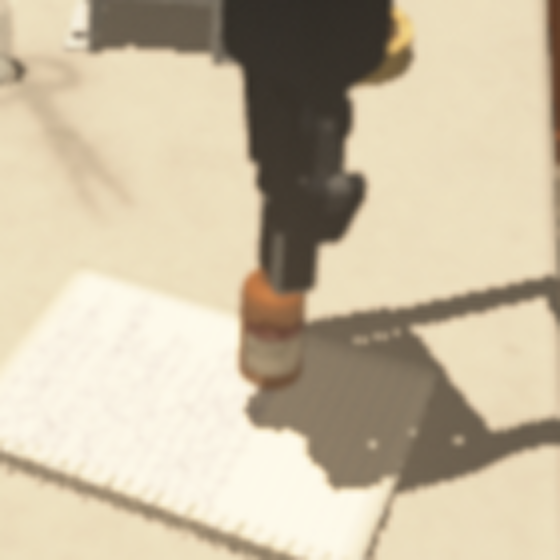

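The crop shows the bottle upright over the notebook, its underside at row 387, so z is about 0.040 and it is 0.052 below the TCP. I lower 2.4 cm and release.

>>> send_rows:
  dr:
    - [0,0,0]
    - [0,0,0]
    - [0,0,0]
    - [0,0,0]
    - [0,0,0]
    - [0,0,0]
    - [0,0,0]
    - [0,0,0]
  xyz:
    - [0,0,1]
    - [0,0,2]
    - [0,0,2.2]
    - [0,0,2.4]
    - [0,0,2.4]
    - [0,0,2.4]
    - [0,0,2.4]
    - [0,0,2.4]
  jaw: [0,0,0,0,0,0,0,0]

```text
time_s: 7.3
eef_pos: [0.4312, 0.395, 0.068]
eef_rot: [-0.0, 0.981, 0.194, 0.0]
wrist_force: [0.6, 0.2, -0.4]
opening: 0.183
grasp_force: 71.6
```

>>> send_rows:
  dr:
    - [0,0,0]
    - [0,0,0]
    - [0,0,0]
    - [0,0,0]
    - [0,0,0]
    - [0,0,0]
    - [0,0,0]
    - [0,0,0]
  xyz:
    - [0,0,0.15]
    - [0,0,0.15]
    - [0,0,0.15]
    - [0,0,0.15]
    - [0,0,0.15]
    - [0,0,0.15]
    - [0,0,0.15]
    - [0,0,0.15]
  jaw: [0,0,40,70,100,100,100,100]

```text
time_s: 8.3
eef_pos: [0.4311, 0.395, 0.0663]
eef_rot: [-0.0, 0.981, 0.194, 0.0]
wrist_force: [0.1, -0.5, -0.5]
opening: 1.004
grasp_force: 0.0
```

>>> send_rows:
  dr:
    - [0,0,0]
    - [0,0,0]
    - [0,0,0]
    - [0,0,0]
    - [0,0,0]
    - [0,0,0]
    - [0,0,0]
    - [0,0,0]
  xyz:
    - [0,0,0]
    - [0,0,-1]
    - [0,0,-3]
    - [0,0,-6]
    - [0,0,-10]
    - [0,0,-15]
    - [0,0,-20]
    - [0,0,-23]
  jaw: [100,100,100,100,100,100,100,100]

```text
time_s: 9.3
eef_pos: [0.4319, 0.3955, 0.3017]
eef_rot: [-0.001, 0.981, 0.194, 0.003]
wrist_force: [-0.2, 0.5, -0.5]
opening: 0.997
grasp_force: 0.0
```

Run:
```python
from h import *
import cv2
q=ori(-2)
plan(((.40,-.10,.30),q),((.4440,-.2930,.24),q))
a=ctrl.camera('scene')[260:380,220:380];b=ctrl.camera('top')[215:295,320:427]
im=np.vstack([cv2.resize(i,(640,360 if k else 480),interpolation=2) for k,i in enumerate((a,b))])[:600,:,::-1]
cv2.imwrite('pics/a4.png',im)
```

```text
t 9.3 p [0.4319 0.3955 0.3017] q [0.5389 0.1471 1.4926 0.     1.4956 1.7198] open 0.997 gf 0.0 F [-0.2301  0.5181 -0.5069]
xyz [-21.7839  44.617   -0.0055] dr [-0.0213 -0.0559  4.0564]
xyz [-25.0863  64.1466   5.956 ] dr [-0.0213 -0.0559  4.0564]
```

View pics/a4.png

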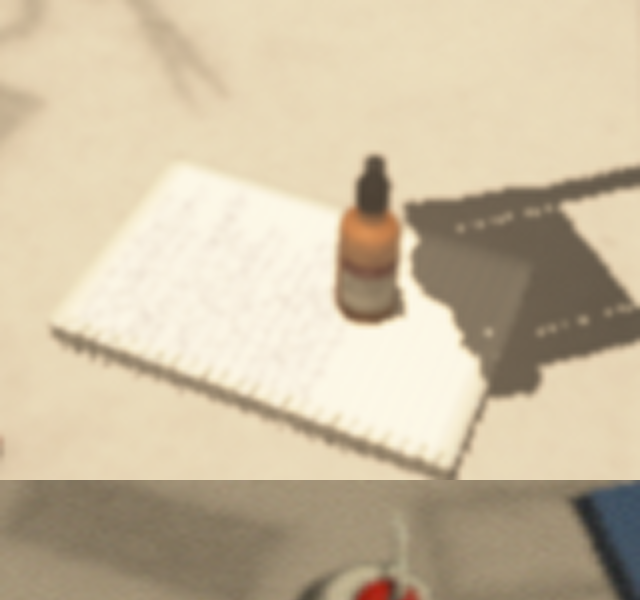

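The dropper stands upright on the notebook at (370,300) in the crop. The pictures suggest the fingertips sit higher than TCP minus tip_extent, so I check that numerically before gripping the wash cap.

Run:
```python
from h import *
from scipy.optimize import brentq
d=np.array([-.38,.925])
def zz(p,off,row): return brentq(lambda z:pix('scene',(p[0]+d[0]*off,p[1]+d[1]*off,z))[1]-row,-.1,.5)
for p,off,row in(((.5469,.1229,.1951),.045,170+52/2.1),((.5592,.1333,.0967),.012,160+362/5),((.4314,.3951,.0923),.012,233+292/4)):
    z=zz(p,off,row);print(p[2],z,p[2]-z,pix('scene',(p[0]+d[0]*off,p[1]+d[1]*off,z)))
```

```text
0.1951 0.21574901364056223 -0.020649013640562236 [288.701  194.7619]
0.0967 0.10032039733079585 -0.0036203973307958603 [278.8336 232.4   ]
0.0923 0.09557064195192665 -0.0032706419519266533 [316.7357 306.    ]
```

>>> send_rows:
  dr:
    - [0,0,0.6]
    - [0,0,1.2]
    - [0,0,1.8]
    - [0,0,2.4]
    - [0,0,3]
    - [0,0,3.6]
    - [0,0,4.05]
    - [0,0,4.05]
  xyz:
    - [-2.7,5.5,0]
    - [-5.4,11,0]
    - [-8.1,16.6,0]
    - [-10.8,22.2,0]
    - [-13.5,27.8,0]
    - [-16.2,33.4,0]
    - [-18.9,39,0]
    - [-21.8,44.6,0]
  jaw: [100,100,100,100,100,100,100,100]

```text
time_s: 10.4
eef_pos: [0.3982, -0.1016, 0.2963]
eef_rot: [0.0, 1.0, -0.017, 0.0]
wrist_force: [0.8, 0.3, 0.9]
opening: 1.0
grasp_force: 0.0
```

Run:
```python
from h import *
q=ori(-2)
plan(((.4440,-.2930,.24),q),((.444,-.293,.15),q))
```

```text
t 10.4 p [ 0.3982 -0.1016  0.2963] q [-0.5407 -0.2659  1.8953  0.0002  1.5115  1.0649] open 1.0 gf 0.0 F [0.7677 0.3492 0.8535]
xyz [ 5.2406 18.9716  5.638 ] dr [ 0.0015 -0.0068  0.001 ]
xyz [ 5.2342 18.9702 14.638 ] dr [ 0.0015 -0.0068  0.001 ]
```

>>> send_rows:
  dr:
    - [0,0,0]
    - [0,0,0]
    - [0,0,0]
    - [0,0,0]
    - [0,0,0]
    - [0,0,0]
    - [0,0,0]
    - [0,0,0]
  xyz:
    - [1.3,5,0]
    - [2.6,10,0]
    - [4.1,15,0]
    - [5.2,19,1]
    - [5.2,19,5]
    - [5.2,19,9]
    - [5.2,19,13]
    - [5.2,19,14.6]
  jaw: [100,100,100,100,100,100,100,100]

```text
time_s: 11.4
eef_pos: [0.443, -0.2901, 0.1477]
eef_rot: [-0.002, 1.0, -0.017, -0.002]
wrist_force: [-0.2, 0.5, 0.1]
opening: 1.0
grasp_force: 0.0
```

Run:
```python
from h import *
import cv2
plan(((.4440,-.2930,.13),ori(-2)))
a=ctrl.camera('scene')[120:220,290:390];b=ctrl.camera('top')[205:285,330:430]
now_p,_,_=now()
for z in(.107,.125,.15):print(z,(pix('scene',(.444,-.293+.0,z))-[290,120])*4)
print((pix('top',now_p)-[330,205])*4)
im=np.hstack([cv2.resize(a,None,fx=4,fy=4,interpolation=2),cv2.resize(b,None,fx=4,fy=4,interpolation=2)[:400] if 0 else cv2.copyMakeBorder(cv2.resize(b,None,fx=4,fy=4,interpolation=2),0,80,0,0,0)])[:,:,::-1]
cv2.imwrite('pics/a5.png',im)
```

```text
t 11.4 p [ 0.443  -0.2901  0.1477] q [-0.8041  0.1687  1.789  -0.      1.1886  0.8011] open 1.0 gf 0.0 F [-0.2289  0.5247  0.099 ]
xyz [0.1182 0.2937 1.7643] dr [-0.0314  0.0325  0.0046]
0.107 [182.351  222.2781]
0.125 [184.1692 202.5835]
0.15 [186.7284 174.8638]
[221.5159 141.4656]
```

View pics/a5.png

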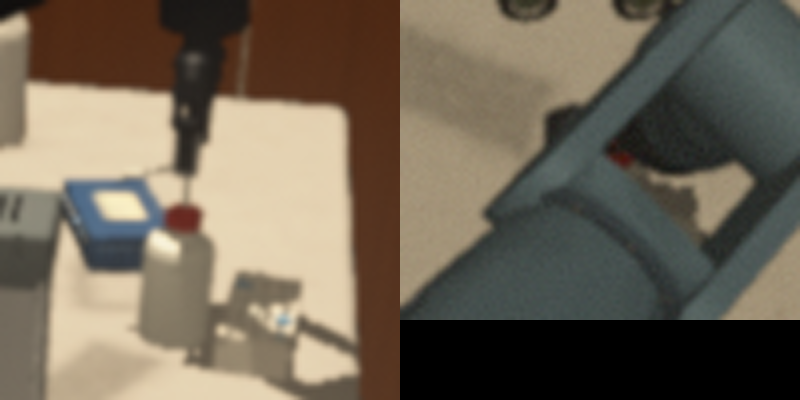

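In the picture the open fingertip is at row 175, which puts it about 24 mm above the reported TCP z. The reported TCP therefore sits about 30 mm ahead of the real grasp point, which fits the dropper having been held by its cap. For tips at about 0.110 I want a reported z of about 0.103.

>>> send_rows:
  dr:
    - [0,0,0]
    - [0,0,0]
    - [0,0,0]
    - [0,0,0]
    - [0,0,0]
    - [0,0,0]
    - [0,0,0]
    - [0,0,0]
  xyz:
    - [0.1,0.2,1]
    - [0.1,0.2,2]
    - [0.1,0.2,3]
    - [0.1,0.2,4]
    - [0.1,0.2,4.4]
    - [0.1,0.2,4.4]
    - [0.1,0.2,4.4]
    - [0.1,0.2,4.4]
  jaw: [100,100,100,100,100,100,100,100]

```text
time_s: 12.5
eef_pos: [0.4456, -0.2938, 0.1067]
eef_rot: [0.0, 1.0, -0.017, 0.0]
wrist_force: [0.4, 0.7, 0.6]
opening: 1.004
grasp_force: 0.0
```

>>> send_rows:
  dr:
    - [0,0,0]
    - [0,0,0]
    - [0,0,0]
    - [0,0,0]
    - [0,0,0]
    - [0,0,0]
    - [0,0,0]
    - [0,0,0]
  xyz:
    - [0,0,0]
    - [0,0,0]
    - [0,0,0]
    - [0,0,0]
    - [0,0,0]
    - [0,0,0]
    - [0,0,0]
    - [0,0,0]
  jaw: [70,45,30,0,0,0,0,0]

```text
time_s: 13.5
eef_pos: [0.4456, -0.2938, 0.1067]
eef_rot: [0.0, 1.0, -0.017, 0.0]
wrist_force: [-0.9, 1.3, 4.9]
opening: 0.339
grasp_force: 59.6
```

>>> send_rows:
  dr:
    - [0,0,0]
    - [0,0,0]
    - [0,0,0]
    - [0,0,0]
    - [0,0,0]
    - [0,0,0]
    - [0,0,0]
    - [0,0,0]
  xyz:
    - [0,0,-0.5]
    - [0,0,-1]
    - [0,0,-2]
    - [0,0,-3.5]
    - [0,0,-5]
    - [0,0,-6.5]
    - [0,0,-8]
    - [0,0,-8]
  jaw: [0,0,0,0,0,0,0,0]

```text
time_s: 14.5
eef_pos: [0.4462, -0.2943, 0.1881]
eef_rot: [0.001, 1.0, -0.017, 0.001]
wrist_force: [0.5, 0.3, -1.7]
opening: 0.337
grasp_force: 59.4
```

Run:
```python
from h import *
q=ori(94)
plan(((.40,-.05,.187),ori(40)),((.40,.17,.187),q),((.556,.142,.15),q))
import cv2
# red cap height check from scene
im=ctrl.camera('scene').astype(int);m=((im[...,0]>100)&(im[...,1]<70)&(im[...,2]<70)).astype(np.uint8)
m[:,:290]=0;m[:120]=0;m[260:]=0
n,l,s,c=cv2.connectedComponentsWithStats(m)
print([(s[i].tolist(),c[i]) for i in range(1,n) if s[i,4]>8])
for z in(.125,.205):print(pix('scene',(.4456,-.2938,z)))
```

```text
t 14.5 p [ 0.4462 -0.2943  0.1881] q [-0.8054  0.1259  1.749   0.      1.2635  0.7997] open 0.337 gf 59.4 F [ 0.526   0.3133 -1.6919]
xyz [ -5.4534 -24.2624   0.0445] dr [ 0.0292 -0.0137 -6.9937]
xyz [ -6.2066 -46.2494  -0.0075] dr [  0.0355   0.0011 -15.9937]
xyz [  9.4712 -43.9937   3.735 ] dr [  0.0355   0.0011 -15.9937]
[]
[335.5918 170.5263]
[337.6619 147.9777]
```

>>> send_rows:
  dr:
    - [0,0,-0.3]
    - [0,0,-1]
    - [0,0,-2]
    - [0,0,-3]
    - [0,0,-4]
    - [0,0,-5]
    - [0,0,-6]
    - [0,0,-7]
  xyz:
    - [-1,-1.5,0]
    - [-2.5,-4.5,0]
    - [-4,-8,0]
    - [-5.5,-11.5,0]
    - [-5.5,-15,0]
    - [-5.5,-18,0]
    - [-5.5,-21,0]
    - [-5.5,-24.2,0]
  jaw: [0,0,0,0,0,0,0,0]

```text
time_s: 15.55
eef_pos: [0.3982, -0.0487, 0.1856]
eef_rot: [-0.0, 0.939, 0.344, -0.0]
wrist_force: [0.7, 0.6, -1.1]
opening: 0.343
grasp_force: 59.5
```

Run:
```python
from h import *
q=ori(94)
plan(((.40,.17,.187),q),((.556,.17,.187),q),((.556,.142,.15),q))
```

```text
t 15.55 p [ 0.3982 -0.0487  0.1856] q [-0.4198 -0.1892  2.06   -0.      1.2719  0.4491] open 0.343 gf 59.5 F [ 0.7258  0.5609 -1.1332]
xyz [ 14.2618 -16.5866  -0.1256] dr [-0.0115 -0.0002 -8.9645]
xyz [26.1747 -6.5147 -0.1423] dr [-0.0115 -0.0002 -8.9645]
xyz [24.3688 -4.3726  3.5564] dr [-0.0115 -0.0002 -8.9645]
```

>>> send_rows:
  dr:
    - [0,0,-0.5]
    - [0,0,-1.5]
    - [0,0,-3]
    - [0,0,-4.5]
    - [0,0,-6]
    - [0,0,-7.5]
    - [0,0,-8.95]
    - [0,0,-8.95]
  xyz:
    - [1.2,-1.4,0]
    - [3,-3.5,0]
    - [5.1,-6,0]
    - [7.2,-8.4,0]
    - [9.6,-11.2,0]
    - [12,-13.9,0]
    - [14.2,-16.4,0]
    - [14.2,-16.6,0]
  jaw: [0,0,0,0,0,0,0,0]

```text
time_s: 16.55
eef_pos: [0.3999, 0.1701, 0.1855]
eef_rot: [-0.001, 0.682, 0.731, -0.001]
wrist_force: [-0.6, -0.1, -0.0]
opening: 0.337
grasp_force: 59.5
```

Run:
```python
from h import *
q=ori(94)
plan(((.556,.16,.187),q),((.556,.142,.12),q))
```

```text
t 16.55 p [0.3999 0.1701 0.1855] q [ 0.1275 -0.102   1.985   0.0003  1.2602  0.0586] open 0.337 gf 59.5 F [-0.567  -0.1443 -0.0076]
xyz [-2.0795 15.5056 -0.1703] dr [-0.0148 -0.0016 -0.0101]
xyz [-3.8764 15.3923  6.5296] dr [-0.0148 -0.0016 -0.0101]
```

>>> send_rows:
  dr:
    - [0,0,0]
    - [0,0,0]
    - [0,0,0]
    - [0,0,0]
    - [0,0,0]
    - [0,0,0]
    - [0,0,0]
    - [0,0,0]
  xyz:
    - [-0.5,2.5,0]
    - [-1,5.5,0]
    - [-1.7,9,0]
    - [-2.5,12.5,0]
    - [-3.5,15.4,0.5]
    - [-3.9,15.4,2.5]
    - [-3.9,15.4,4.5]
    - [-3.9,15.4,6.5]
  jaw: [0,0,0,0,0,0,0,0]

```text
time_s: 17.55
eef_pos: [0.5564, 0.1384, 0.1198]
eef_rot: [-0.0, 0.685, 0.729, -0.001]
wrist_force: [0.3, 0.6, -2.2]
opening: 0.338
grasp_force: 59.7
```

>>> send_rows:
  dr:
    - [0,0,0]
    - [0,0,0]
    - [0,0,0]
    - [0,0,0]
    - [0,0,0]
    - [0,0,0]
    - [0,0,0]
    - [0,0,0]
  xyz:
    - [0,0,0.3]
    - [0,0,0.6]
    - [0,0,0.9]
    - [0,0,1.1]
    - [0,0,1.1]
    - [0,0,1.1]
    - [0,0,1.1]
    - [0,0,1.1]
  jaw: [0,0,0,0,0,0,0,0]

```text
time_s: 18.55
eef_pos: [0.5569, 0.1398, 0.1104]
eef_rot: [0.0, 0.684, 0.73, 0.0]
wrist_force: [-0.5, 0.0, -1.0]
opening: 0.337
grasp_force: 59.7
```

>>> send_rows:
  dr:
    - [0,0,0]
    - [0,0,0]
    - [0,0,0]
    - [0,0,0]
    - [0,0,0]
    - [0,0,0]
    - [0,0,0]
    - [0,0,0]
  xyz:
    - [0,0,0.15]
    - [0,0,0.3]
    - [0,0,0.3]
    - [0,0,0.3]
    - [0,0,0.3]
    - [0,0,0.3]
    - [0,0,0.3]
    - [0,0,0.3]
  jaw: [0,0,0,0,40,50,70,100]

```text
time_s: 19.55
eef_pos: [0.557, 0.1397, 0.1074]
eef_rot: [0.0, 0.684, 0.73, 0.0]
wrist_force: [1.2, 0.2, 1.1]
opening: 0.886
grasp_force: 0.0
```

>>> send_rows:
  dr:
    - [0,0,0]
    - [0,0,0]
    - [0,0,0]
    - [0,0,0]
    - [0,0,0]
    - [0,0,0]
    - [0,0,0]
    - [0,0,0]
  xyz:
    - [0,0,0]
    - [0,0,0]
    - [0,0,-1]
    - [0,0,-3]
    - [0,0,-6]
    - [0,0,-9]
    - [0,0,-12]
    - [0,0,-13]
  jaw: [100,100,100,100,100,100,100,100]

```text
time_s: 20.55
eef_pos: [0.5582, 0.1398, 0.2402]
eef_rot: [0.002, 0.684, 0.73, 0.002]
wrist_force: [0.5, 0.2, 0.4]
opening: 1.001
grasp_force: 0.0
```

Run:
```python
from h import *
q=ori(94,-50)
plan(((.55,.30,.24),ori(94)),((.545,.30,.20),q),((.545,.30,.10),q))
```

```text
t 20.55 p [0.5582 0.1398 0.2402] q [ 0.0392  0.1663  1.594   0.      1.3766 -0.026 ] open 1.001 gf 0.0 F [0.5056 0.2492 0.3825]
xyz [16.0409  0.2304  0.0225] dr [ 0.0436  0.0011 -0.044 ]
xyz [16.0739 -0.2868  4.0202] dr [ 0.0216 -8.3322 -0.0602]
xyz [16.075  -0.3325 14.0201] dr [ 0.0216 -8.3322 -0.0602]
```

>>> send_rows:
  dr:
    - [0,0,0]
    - [0,0,0]
    - [0,-1,0]
    - [0,-2.5,0]
    - [0,-4,0]
    - [0,-5.5,0]
    - [0,-7,0]
    - [0,-8.3,0]
  xyz:
    - [4,0,0]
    - [8,0,0]
    - [12,0,0]
    - [16,0,0]
    - [18,0,1]
    - [18,0,2]
    - [18,0,3]
    - [18,0,4]
  jaw: [100,80,60,40,35,35,35,35]

```text
time_s: 21.55
eef_pos: [0.5447, 0.32, 0.1961]
eef_rot: [0.309, 0.619, 0.662, -0.289]
wrist_force: [-0.2, 0.5, -1.3]
opening: 0.35
grasp_force: 0.0
```

Run:
```python
from h import *
q=ori(94,-50)
p,r,_=now();print(r.as_matrix()[:,2],r.as_matrix()[:,1])
plan(((.545,.30,.10),q),((.545,.30,.03),q),((.545,.30,.03),ori(94,-55)))
import cv2
cv2.imwrite('pics/s5.png',ctrl.camera('scene')[:,:,::-1]);cv2.imwrite('pics/t5.png',ctrl.camera('top')[:,:,::-1])
```

```text
[ 0.0506 -0.7654 -0.6416] [ 0.9978  0.0665 -0.0007]
t 21.55 p [0.5447 0.32   0.1961] q [ 0.6694  0.7499  1.1124 -0.7067  1.8054  0.6243] open 0.35 gf 0.0 F [-0.2132  0.498  -1.3021]
xyz [ 6.0934 -0.0948  7.6964] dr [-0.0281  0.0146 -0.0152]
xyz [11.4626 -0.0901 12.1876] dr [-0.0281  0.0146 -0.0152]
xyz [11.4626 -0.0901 12.1876] dr [-0.0287 -0.8187 -0.0139]
```

```bash
cat > fk.py <<'E'
from h import *
from scipy.optimize import least_squares
D=[([-1.3873,.1815,1.6079],[.2184,-.5313,.225],[0,0,-1]),([-.4941,-.3037,1.9172],[.39,-.0763,.2998],[0,0,-1]),([.0276,.3296,1.7056],[.5592,.1333,.0967],[0,0,-1]),
([.5389,.3535,1.6839],[.4314,.3951,.0923],[0,0,-1]),([-.5407,-.2659,1.8953],[.3982,-.1016,.2963],[0,0,-1]),([-.8054,.1259,1.749],[.4462,-.2943,.1881],[0,0,-1]),([.0392,.1663,1.594],[.5582,.1398,.2402],[0,0,-1]),
([.6694,.7499,1.1124],[.5447,.32,.1961],[.0506,-.7654,-.6416])]
def wrist(k,q):
    a,L2,L3,h,d,e,Lt=k;s=q[1]+q[2]
    r=a+L2*np.sin(q[1])+L3*np.sin(s)+e*np.cos(s);z=h+L2*np.cos(q[1])+L3*np.cos(s)-e*np.sin(s)
    c,n=np.cos(q[0]),np.sin(q[0]);return np.array([r*c-d*n,r*n+d*c,z])
f=lambda k:np.ravel([wrist(k,q)+k[6]*np.array(zt)-p for q,p,zt in D])
S_=least_squares(f,[0,.4,.4,.3,.1,0,.25]);k=S_.x
E
python3 - <<'E'
from fk import *
print(k,abs(S_.fun).max());print('wrist now',wrist(k,D[-1][0]))
q=D[-1][0];a,L2,L3,h,d,e,Lt=k
print('elbow',[(a+L2*np.sin(q[1]))*np.cos(q[0])-d*np.sin(q[0]),(a+L2*np.sin(q[1]))*np.sin(q[0])+d*np.cos(q[0]),h+L2*np.cos(q[1])])
import cv2
for n in('s5','t5'):
    im=cv2.imread(f'pics/{n}.png').astype(int);m=((im[...,2]>90)&(im[...,1]<75)&(im[...,0]<75)&(im[...,2]>1.8*im[...,1])).astype(np.uint8)
    N,l,s,c=cv2.connectedComponentsWithStats(m);print(n,[(s[i].tolist(),c[i]) for i in range(1,N) if s[i,4]>8])
print(pix('scene',(.5569,.1398,.125)),pix('top',(.5569,.1398,.125)))
E
```

```text
[0.0001 0.4385 0.5151 0.315  0.1178 0.0872 0.3246] 0.0011674568533243113
wrist now [0.5285 0.5685 0.4044]
elbow [np.float64(0.1612980474012587), np.float64(0.2778813599909093), np.float64(0.6358931784583999)]
s5 [([168, 95, 16, 4, 18], array([176.0556,  96.8333])), ([100, 102, 47, 6, 57], array([123.3509, 104.4561])), ([148, 122, 21, 5, 21], array([158.    , 123.9048])), ([102, 280, 7, 5, 11], array([104.8182, 281.6364])), ([111, 283, 7, 14, 46], array([113.4348, 289.4348])), ([119, 282, 10, 15, 93], array([123.7204, 288.957 ])), ([204, 369, 15, 20, 107], array([211.1776, 378.486 ]))]
t5 [([270, 21, 80, 27, 245], array([309.6245,  33.5224])), ([325, 54, 20, 7, 22], array([334.6818,  56.8636])), ([143, 125, 9, 9, 60], array([147.0833, 128.85  ])), ([242, 200, 9, 10, 57], array([246.386 , 204.7719]))]
[278.5807 222.8761] [244.469 203.309]
```

Run:
```python
from h import *
q=ori(94,-50)
plan(((.544,.31,.08),q),((.547,.265,.03),q))
```

```text
t 21.65 p [0.5422 0.3197 0.1902] q [ 0.6703  0.7557  1.1166 -0.7033  1.8035  0.6236] open 0.352 gf 0.0 F [-0.3558  0.1208 -1.1522]
xyz [7.8389 0.2235 7.8065] dr [-0.0754  0.0317  0.0649]
xyz [ 8.7923  0.2679 14.472 ] dr [-0.0754  0.0317  0.0649]
```

>>> send_rows:
  dr:
    - [0,0,0]
    - [0,0,0]
    - [0,0,0]
    - [0,0,0]
    - [0,0,0]
    - [0,0,0]
    - [0,0,0]
    - [0,0,0]
  xyz:
    - [2,0.1,2]
    - [4,0.1,4]
    - [6,0.2,6]
    - [7.8,0.3,7.8]
    - [8,0.3,10]
    - [8.5,0.3,12.5]
    - [8.8,0.3,14.5]
    - [8.8,0.3,14.5]
  jaw: [35,35,35,35,35,35,35,35]

```text
time_s: 22.65
eef_pos: [0.551, 0.2638, 0.0352]
eef_rot: [0.307, 0.62, 0.662, -0.289]
wrist_force: [-0.5, 0.2, 0.7]
opening: 0.349
grasp_force: 0.0
```

Run:
```python
from h import *
import cv2
q=ori(94,-50)
a=ctrl.camera('scene')[190:330,200:350];b=ctrl.camera('top')[165:265,180:310]
plan(((.5515,.195,.02),q),((.558,.03,.02),q))
p,r,_=now();t=r.as_matrix()
for k in(0,-.02,.02):print(k,(pix('scene',p+k*t[:,2])-[200,190])*4,(pix('top',p+k*t[:,2])-[180,165])*3)
a=cv2.resize(a,None,fx=3.2,fy=4.0,interpolation=2);b=cv2.resize(b,None,fx=2.4,fy=3,interpolation=2)
a=cv2.resize(a,(480,448));b=cv2.resize(b,(320,246))
im=np.zeros((448,800,3),np.uint8);im[:,:480]=a;im[:246,480:]=b
cv2.imwrite('pics/a6.png',im[:,:,::-1])
```

```text
t 22.75 p [0.5521 0.2658 0.0371] q [ 0.604   0.8877  1.2372 -0.7149  1.564   0.7535] open 0.352 gf 0.0 F [ 0.7161 -0.0449  0.2897]
xyz [-3.2533 -0.5219  6.4914] dr [-0.031  -0.0368 -0.0367]
xyz [-13.913   -0.9426  19.0957] dr [-0.031  -0.0368 -0.0367]
0 [275.3062 361.2835] [ 85.0675 133.1681]
-0.02 [271.4749 358.0499] [ 69.3584 131.7711]
0.02 [278.9849 364.3883] [100.5073 134.5412]
```

View pics/a6.png

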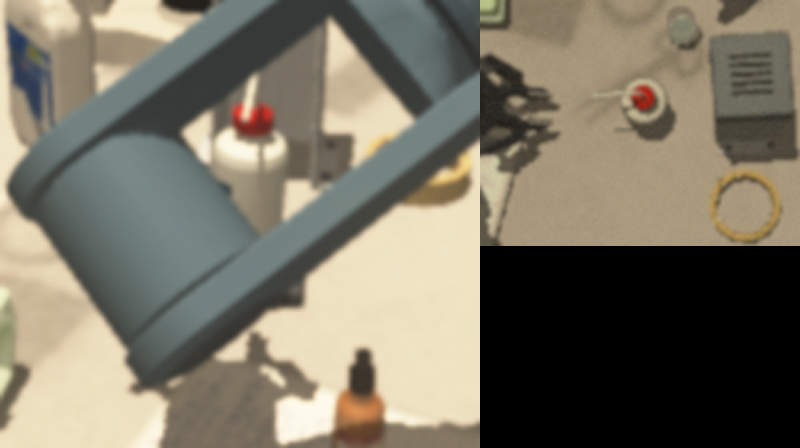

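In the top inset the bottle stands at (645,102) with the spout pointing straight out, and the fingertips are behind it at (553,118). The beaker at (685,28) is untouched. I lower to pushing height, watching the force, then approach.

>>> send_rows:
  dr:
    - [0,0,0]
    - [0,0,0]
    - [0,0,0]
    - [0,0,0]
    - [0,0,0]
    - [0,0,0]
    - [0,0,0]
    - [0,0,0]
  xyz:
    - [0.5,-0.3,0.4]
    - [0.9,-0.4,0.7]
    - [1.2,-0.4,1]
    - [1.5,-0.4,1.2]
    - [1.7,-0.4,1.4]
    - [1.9,-0.4,1.6]
    - [2.1,-0.4,1.7]
    - [2.1,-0.4,1.7]
  jaw: [35,35,35,35,35,35,35,35]

```text
time_s: 23.75
eef_pos: [0.5476, 0.266, 0.0093]
eef_rot: [0.307, 0.62, 0.662, -0.288]
wrist_force: [-0.1, -0.2, -0.1]
opening: 0.35
grasp_force: 0.0
```

Run:
```python
from h import *
import cv2
q=ori(94,-50)
plan(((.549,.25,.008),q),((.5525,.195,.008),q),((.566,-.01,.008),q))
# dark finger pixels ahead-most in top view
b=ctrl.camera('top').astype(int)
for r in range(200,226):
    w=np.where(b[r,190:236].max(1)<60)[0];print(r,(w.max()+190) if len(w) else None,end='; ')
p,_,_=now()
for z in(0,.02,.04):print(z,pix('top',(p[0],p[1],z)),pix('top',(p[0],p[1]-.02,z)))
```

```text
t 23.75 p [0.5476 0.266  0.0093] q [ 0.6078  0.926   1.2369 -0.7134  1.538   0.7798] open 0.35 gf 0.0 F [-0.1037 -0.2029 -0.0561]
xyz [-0.9356  0.0382  1.3071] dr [-0.0357 -0.0323 -0.0269]
xyz [-4.4924  0.0294  5.5168] dr [-0.0357 -0.0323 -0.0269]
xyz [-17.7513   0.0421  21.2099] dr [-0.0357 -0.0323 -0.0269]
200 197; 201 197; 202 198; 203 200; 204 199; 205 199; 206 199; 207 204; 208 205; 209 190; 210 190; 211 190; 212 190; 213 190; 214 192; 215 194; 216 195; 217 199; 218 201; 219 207; 220 206; 221 198; 222 198; 223 198; 224 198; 225 196; 0 [209.8751 212.6467] [215.7605 212.7194]
0.02 [208.9957 211.6142] [214.9582 211.6878]
0.04 [208.0929 210.5541] [214.1347 210.6287]
```

The fingertips, at columns 205–207 and rows 207 and 220, lie on the reported TCP at bench level, so the offset is along the tool. They are centred to within 3 mm. I approach and start pushing slowly.

>>> send_rows:
  dr:
    - [0,0,0]
    - [0,0,0]
    - [0,0,0]
    - [0,0,0]
    - [0,0,0]
    - [0,0,0]
    - [0,0,0]
    - [0,0,0]
  xyz:
    - [-0.97,0,1.15]
    - [-2.26,0,2.68]
    - [-3.56,0,4.21]
    - [-4.53,0,5.36]
    - [-5.18,0,6.13]
    - [-5.82,0,6.9]
    - [-6.47,0,7.66]
    - [-7.1,0,8.4]
  jaw: [35,35,35,35,35,35,35,35]

```text
time_s: 24.8
eef_pos: [0.555, 0.156, 0.0095]
eef_rot: [0.307, 0.62, 0.662, -0.288]
wrist_force: [-0.6, 1.4, 0.7]
opening: 0.35
grasp_force: 0.4
```

```bash
cat > cap.py <<'E'
from h import *
import cv2
def cap():
    b=ctrl.camera('top')[:,:,::-1].astype(int)
    m=((b[...,2]>90)&(b[...,1]<75)&(b[...,0]<75)&(b[...,2]>1.8*b[...,1])).astype(np.uint8);m[:,:225]=0;m[:170]=0
    N,l,s,c=cv2.connectedComponentsWithStats(m)
    for i in range(1,N):
        if s[i,4]>8:print('cap',c[i],s[i,4],atz('top',*c[i],.125))
cap();plan(((.566,-.01,.009),ori(94,-50)))
E
python3 cap.py
```

```text
cap [249.5893 205.7679] 56 [0.5493 0.1236 0.125 ]
t 24.85 p [0.5549 0.1548 0.0095] q [ 0.465   0.8192  1.4429 -0.7974  1.3881  0.7645] open 0.351 gf 0.3 F [ 0.7479  0.2975 -0.8787]
xyz [-10.6185   0.0437  12.6543] dr [-0.0389 -0.0288 -0.0295]
```

>>> send_rows:
  dr:
    - [0,0,0]
    - [0,0,0]
    - [0,0,0]
    - [0,0,0]
    - [0,0,0]
    - [0,0,0]
    - [0,0,0]
    - [0,0,0]
  xyz:
    - [-0.5,0,0.6]
    - [-1,0.1,1.2]
    - [-1.5,0.2,1.8]
    - [-2,0.3,2.4]
    - [-2.5,0.3,3]
    - [-3,0.3,3.6]
    - [-3.4,0.3,4.05]
    - [-3.6,0.3,4.3]
  jaw: [35,35,35,35,35,35,35,35]

```text
time_s: 25.85
eef_pos: [0.5614, 0.1, 0.0092]
eef_rot: [0.307, 0.62, 0.662, -0.288]
wrist_force: [1.2, 1.7, 0.4]
opening: 0.356
grasp_force: 0.6
```

```bash
python3 cap.py
python3 - <<'E'
from h import *
import cv2
# scene view: cap + hood inner edges check
im=ctrl.camera('scene')[:,:,::-1].astype(int)
m=((im[...,2]>80)&(im[...,2]>1.8*im[...,1])&(im[...,1]<75)).astype(np.uint8);m[:,:240]=0;m[:,320:]=0;m[:160]=0;m[270:]=0
N,l,s,c=cv2.connectedComponentsWithStats(m);print([(s[i].tolist(),c[i]) for i in range(1,N) if s[i,4]>8])
E
```

```text
cap [267.1724 204.3966] 58 [0.5543 0.0688 0.125 ]
t 25.9 p [0.5615 0.0999 0.0093] q [ 0.3836  0.7808  1.5177 -0.847   1.3177  0.7489] open 0.348 gf 0.2 F [-0.2706  0.7878  0.2781]
xyz [-7.0715 -0.2591  8.4146] dr [-0.0371 -0.0316 -0.0305]
[([280, 212, 9, 8, 43], array([284.6279, 214.8605]))]
```

>>> send_rows:
  dr:
    - [0,0,0]
    - [0,0,0]
    - [0,0,0]
    - [0,0,0]
    - [0,0,0]
    - [0,0,0]
    - [0,0,0]
    - [0,0,0]
  xyz:
    - [-0.5,0,0.6]
    - [-1,0.1,1.2]
    - [-1.5,0.1,1.8]
    - [-2,0.2,2.4]
    - [-2.5,0.2,3]
    - [-3,0.2,3.6]
    - [-3.4,0.2,4.05]
    - [-3.6,0.2,4.3]
  jaw: [35,35,35,35,35,35,35,35]

```text
time_s: 26.95
eef_pos: [0.5671, 0.0442, 0.009]
eef_rot: [0.307, 0.62, 0.662, -0.288]
wrist_force: [0.4, 3.3, 1.1]
opening: 0.347
grasp_force: 0.8
```

```bash
python3 cap.py
python3 - <<'E'
from h import *
print(atz('scene',284.6,214.9,.12))
E
```

```text
t 27.0 p [0.5671 0.044  0.009 ] q [ 0.2962  0.7478  1.5828 -0.9012  1.2478  0.7314] open 0.347 gf 0.4 F [1.0826 0.747  1.0183]
xyz [-3.4739 -0.4572  4.1126] dr [-0.0379 -0.0315 -0.0305]
[0.5525 0.0808 0.12  ]
```

>>> send_rows:
  dr:
    - [0,0,0]
    - [0,0,0]
    - [0,0,0]
    - [0,0,0]
    - [0,0,0]
    - [0,0,0]
    - [0,0,0]
    - [0,0,0]
  xyz:
    - [-0.2,0,0.24]
    - [-0.4,0,0.48]
    - [-0.6,0,0.72]
    - [-0.8,0,0.96]
    - [-0.95,0,1.14]
    - [-1.1,0,1.3]
    - [-1.2,0,1.42]
    - [-1.3,0,1.54]
  jaw: [35,35,35,35,35,35,35,35]

```text
time_s: 28.0
eef_pos: [0.5684, 0.0245, 0.0089]
eef_rot: [0.307, 0.62, 0.662, -0.288]
wrist_force: [-0.5, 1.2, 0.1]
opening: 0.348
grasp_force: 0.8
```

>>> send_rows:
  dr:
    - [0,0,0]
    - [0,0,0]
    - [0,0,0]
    - [0,0,0]
    - [0,0,0]
    - [0,0,0]
    - [0,0,0]
    - [0,0,0]
  xyz:
    - [-0.06,0,0.08]
    - [-0.12,0,0.15]
    - [-0.18,0,0.22]
    - [-0.24,0,0.29]
    - [-0.26,0,0.31]
    - [-0.26,0,0.31]
    - [-0.26,0,0.31]
    - [-0.26,0,0.31]
  jaw: [35,35,35,35,35,35,35,35]

```text
time_s: 29.0
eef_pos: [0.5687, 0.0205, 0.0089]
eef_rot: [0.307, 0.62, 0.662, -0.288]
wrist_force: [-0.5, 0.7, 1.0]
opening: 0.353
grasp_force: 0.6
```

>>> send_rows:
  dr:
    - [0,0,0]
    - [0,0,0]
    - [0,0,0]
    - [0,0,0]
    - [0,0,0]
    - [0,0,0]
    - [0,0,0]
    - [0,0,0]
  xyz:
    - [-0.06,0,0.08]
    - [-0.12,0,0.15]
    - [-0.18,0,0.22]
    - [-0.24,0,0.29]
    - [-0.26,0,0.31]
    - [-0.26,0,0.31]
    - [-0.26,0,0.31]
    - [-0.26,0,0.31]
  jaw: [35,35,35,35,35,35,35,35]

```text
time_s: 30.0
eef_pos: [0.5691, 0.0189, 0.0088]
eef_rot: [0.307, 0.62, 0.663, -0.286]
wrist_force: [-2.8, 14.5, 4.3]
opening: 0.353
grasp_force: 7.1
```

>>> send_rows:
  dr:
    - [0,0,0]
    - [0,0,0]
    - [0,0,0]
    - [0,0,0]
    - [0,0,0]
    - [0,0,0]
    - [0,0,0]
    - [0,0,0]
  xyz:
    - [-0.06,0,0.08]
    - [-0.12,0,0.15]
    - [-0.18,0,0.22]
    - [-0.24,0,0.29]
    - [-0.26,0,0.31]
    - [-0.26,0,0.31]
    - [-0.26,0,0.31]
    - [-0.26,0,0.31]
  jaw: [35,35,35,35,35,35,35,35]

```text
time_s: 31.0
eef_pos: [0.5693, 0.0184, 0.0086]
eef_rot: [0.306, 0.62, 0.664, -0.284]
wrist_force: [-8.3, 35.7, 10.6]
opening: 0.352
grasp_force: 14.6
```

The force rose at y=0.019, exactly where the back wall was expected, so the bottle is home. I back straight out.

>>> send_rows:
  dr:
    - [0,0,0]
    - [0,0,0]
    - [0,0,0]
    - [0,0,0]
    - [0,0,0]
    - [0,0,0]
    - [0,0,0]
    - [0,0,0]
  xyz:
    - [0.3,0,-0.36]
    - [0.6,0,-0.72]
    - [1.3,0,-1.5]
    - [2.6,0,-3]
    - [4.5,0,-5.4]
    - [6.5,0,-7.7]
    - [9,0,-10.7]
    - [11,0,-13]
  jaw: [35,35,35,35,35,35,35,35]

```text
time_s: 32.0
eef_pos: [0.5578, 0.1847, 0.0087]
eef_rot: [0.307, 0.62, 0.662, -0.288]
wrist_force: [0.4, -0.3, -0.5]
opening: 0.351
grasp_force: 0.0
```

Run:
```python
from h import *
import cv2
plan()
for n in('scene','top'):
    cv2.imwrite(f'pics/f{n}.png',ctrl.camera(n)[:,:,::-1])
a=cv2.imread('pics/ftop.png')[170:240,240:310].astype(int);o=cv2.imread('pics/top0.png')[170:240,240:310].astype(int)
im=cv2.imread('pics/fscene.png').astype(int)
m=((im[...,2]>60)&(im[...,2]>1.8*im[...,1])&(im[...,1]<75)).astype(np.uint8);m[:,:240]=0;m[:,330:]=0;m[:150]=0;m[270:]=0
N,l,s,c=cv2.connectedComponentsWithStats(m);print([(s[i].tolist(),c[i]) for i in range(1,N) if s[i,4]>5])
print('exp cap',pix('scene',(.567,-.0125+.016,.125)),pix('scene',(.567,-.0125,.107)),'tip top',pix('top',(.563,.049,.15)), 'tip scene',pix('scene',(.563,.049,.15)))
d=np.argwhere((a.min(2)>170)&(o.min(2)<150));print(d[:,::-1].tolist()[:20]+[] , 'offset 240,170')
```

```text
t 32.0 p [0.5578 0.1847 0.0087] q [ 0.5024  0.8513  1.3823 -0.7742  1.4273  0.7645] open 0.351 gf 0.0 F [ 0.3649 -0.3459 -0.4628]
[([259, 153, 3, 3, 8], array([260.125, 153.875])), ([283, 201, 8, 7, 35], array([287.1143, 204.5714]))]
exp cap [284.727  201.1024] [285.5578 204.5896] tip top [273.497  200.1469] tip scene [283.3392 199.4977]
[] offset 240,170
```

Run:
```python
from h import *
import cv2
P=lambda y,x:pix('scene',(x,y,.118))
print('pred shift',P(-.0125,.563)-P(.0689,.557),'meas',np.array([287.11,204.57])-[284.63,214.86])
a=cv2.imread('pics/ftop.png',0).astype(int);o=cv2.imread('pics/top0.png',0).astype(int)
print((a-o)[190:210,266:282])
```

```text
pred shift [  3.3026 -12.224 ] meas [  2.48 -10.29]
[[ 9  6  9 12  8  9  9  4  4  7  7  9  7  6  8  8]
 [10 13  8 10 12  7  9  7  9  8 10  7  6  5 10  6]
 [ 9  8 10 10  7  9 13 11  6  9  7  7 10 10  5  8]
 [11 10 10 11  8  6 11 10  7  7 10 11  7  9  6  8]
 [ 9  8 10 10  7 10 10  7  7  7  8  9 10  9 11  7]
 [10  8  8 12 12 11 12 11  3  9  6 10  5  5  7 11]
 [11 13  8  8  9 10 11  7  9  6  9 12 10  6 10  6]
 [ 9  7 11 10 10 12  7  8  7  3 10 10  9  8  8  7]
 [ 9  9 12 12 10 13 10  9 10  7  8  8  7  6  5  8]
 [11 10 11 12 12  7 11  5  8  5  9  8  5  7 10  8]
 [13  9 10  7 12 11 10 10  7  6  8  5  9  9  7 11]
 [ 9 14  7 11 11 10 13 10 12 10  7  9  6  8  7 10]
 [12 12 13 13 12  8 13 11  8  7  5 12 11  8  7  8]
 [11  9  8  8  8  8  9 11  8  8  3 10  5  5  8  6]
 [12  9  8 11 12 11 13  9 11 10  5  9  8  5  6  7]
 [ 9 12 12 10  9 10 13 10 10  6 10 10  7  6  5 11]
 [10  9  9 10 13 11 12 11  7  7  5  8  7  9  4  6]
 [13 11  7 12  8  9 10 12 12 10  9  9  8  8  8  7]
 [11 10 11 12 16 11 14 10 13  6  8 10  8  5  8  6]
 [11 11 14 10  9 11 12 12  8  8  7  7 10  5  5 10]]
```

Run:
```python
from h import *
import cv2
a=cv2.imread('pics/fscene.png',0).astype(int)
print(a[184:210,270:302])
for x in(.543,.563,.583):print(pix('scene',(x,.045,.150)))
print(pix('scene',(.565,-.0125,.16)))
```

```text
[[ 46  40  50  69  93 109 115 117 118 118 117 118 118 117 117 114 107  94
   77  64  57  55  55  54  54  55  55  55  54  55  55  55]
 [ 57  62  77  96 110 116 117 118 118 118 117 117 118 116 113 104  90  74
   62  56  55  54  54  54  55  55  55  55  55  55  55  55]
 [ 80  91 103 112 116 117 117 117 117 118 118 117 116 112 102  87  71  60
   56  55  55  55  55  55  55  55  56  55  55  55  55  55]
 [102 111 116 117 117 118 118 118 118 117 117 116 110  99  83  68  59  55
   55  54  55  55  54  55  55  55  55  55  55  55  55  56]
 [113 117 118 117 117 118 117 118 117 117 115 108  97  80  65  58  55  55
   55  54  54  55  55  55  55  55  54  55  55  56  56  60]
 [117 118 118 118 118 118 118 118 117 114 106  93  76  63  57  55  54  54
   55  55  55  55  55  55  56  56  55  55  56  56  58  66]
 [118 117 117 118 118 118 118 117 113 104  89  73  61  56  54  54  55  55
   55  55  54  55  55  55  55  56  56  56  56  62  67  75]
 [118 118 117 118 117 118 116 112 101  85  70  60  55  55  54  55  55  55
   55  55  55  55  55  56  55  55  56  57  63  76  83  88]
 [117 117 118 117 118 115 109  98  8
[... 1738 characters left out ...]
  56  57  58  58  57  58  57
   56  56  66  88 109 113 114 113 114 115 119 120 112 127]
 [ 55  55  56  55  55  55  55  55  56  56  59  62  63  62  60  59  59  59
   59  61  73  94 109 114 113 114 113 115 119 118 112 131]
 [ 55  55  56  55  55  55  56  56  57  62  70  80  85  80  74  72  71  70
   71  75  87 101 110 114 114 113 114 115 119 118 113 137]
 [ 55  56  55  56  55  55  56  58  64  75  89 102 107 104 101  99  98  96
   96  95  99 106 108 111 114 114 113 116 121 121 113 138]
 [ 55  55  56  55  55  56  58  67  80  94 105 113 118 119 121 121 120 117
  114 110 108 108 108 110 112 113 114 116 124 124 113 138]]
[290.8718 199.691 ]
[283.619  198.9189]
[276.4128 198.1518]
[286.8811 187.665 ]
```

The arm's link hides the bottle in the scene view, so I raise the tool and move clear before checking.

>>> send_rows:
  dr:
    - [0,0,0]
    - [0,0,0]
    - [0,0,0]
    - [0,1,0]
    - [0,2.5,0]
    - [0,4,0]
    - [0,5.5,0]
    - [0,7,0]
  xyz:
    - [1,0,-4]
    - [1,0,-8]
    - [1,0,-12]
    - [-2,0,-16]
    - [-6,0,-19]
    - [-10,0,-22]
    - [-13,0,-24]
    - [-13,0,-24]
  jaw: [35,35,35,35,35,35,35,35]

```text
time_s: 33.1
eef_pos: [0.5536, 0.282, 0.2685]
eef_rot: [0.05, 0.683, 0.728, -0.041]
wrist_force: [0.7, 0.2, -1.4]
opening: 0.349
grasp_force: 0.0
```

Run:
```python
from h import *
q=ori(94)
plan(((.42,.22,.30),q),((.38,-.12,.30),q))
```

```text
t 33.1 p [0.5536 0.282  0.2685] q [ 0.3471  0.2868  1.398  -0.127   1.4851  0.2954] open 0.349 gf 0.0 F [ 0.7489  0.2478 -1.4247]
xyz [ -5.6988 -13.7048  -2.5561] dr [ 0.0817  1.2339 -0.0516]
xyz [-39.0939 -19.9037   1.7269] dr [ 0.0817  1.2339 -0.0516]
```

>>> send_rows:
  dr:
    - [0,1.2,0]
    - [0,1.2,0]
    - [0,1.2,0]
    - [0,1.2,0]
    - [0,1.2,0]
    - [0,1.2,0]
    - [0,1.2,0]
    - [0,1.2,0]
  xyz:
    - [-2.5,-5,-2]
    - [-5,-10,-2.6]
    - [-7,-14,-2.5]
    - [-13,-16,-2]
    - [-19,-17,-1]
    - [-25,-18,-0.4]
    - [-31,-19,0.4]
    - [-37,-19.9,1.2]
  jaw: [35,35,35,35,35,35,35,35]

```text
time_s: 34.1
eef_pos: [0.3761, -0.1006, 0.3015]
eef_rot: [0.004, 0.684, 0.73, -0.003]
wrist_force: [1.3, 0.4, 0.2]
opening: 0.353
grasp_force: 0.0
```

Run:
```python
from h import *
import cv2
plan()
f=ctrl.camera('scene')[:,:,::-1];t=ctrl.camera('top')[:,:,::-1]
cv2.imwrite('pics/gscene.png',f);cv2.imwrite('pics/gtop.png',t)
im=f.astype(int)
m=((im[...,2]>60)&(im[...,2]>1.8*im[...,1])&(im[...,1]<75)).astype(np.uint8);m[:,:240]=0;m[:,330:]=0;m[:165]=0;m[270:]=0
N,l,s,c=cv2.connectedComponentsWithStats(m);print([(s[i].tolist(),c[i]) for i in range(1,N) if s[i,4]>5])
a=cv2.cvtColor(f,6).astype(int);o=cv2.imread('pics/scene0.png',0).astype(int)
np.set_printoptions(linewidth=200);print((a-o)[188:212,270:304])
b=cv2.imread('pics/top0.png').astype(int)
# dropper and beaker diffs
d=np.abs(t.astype(int)-b).max(2);print('beaker diff',d[165:185,256:270].max(),d[165:185,256:270].mean())
```

```text
t 34.1 p [ 0.3761 -0.1006  0.3015] q [-0.5613 -0.3293  1.9325 -0.0084  1.5315 -0.6259] open 0.353 gf 0.0 F [1.3333 0.3931 0.1682]
[([281, 200, 10, 8, 57], array([285.7544, 203.7895]))]
[[  3   3   3   2   2   3   3   2   3   2   2   2   2   4   3   4   4   2   3   3   4   3   3   3   3   2   3   2   3   3   2   2   4   4]
 [  3   3   2   3   3   3   3   3   2   3   4   3   4   2   4   3   3   4   2   4   4   3   3   3   4   4   3   3   3   3   2   2   3   4]
 [  3   3   3   2   1   3   3   2   2   1   3   2   3   3   2   2   3   2   3   3   4   3   2   3   1   3   2   2   3   3   2   3   3   4]
 [  3   3   3   4   3   3   3   3   3   3   3   4   5   2   0   1   1   3   3   2   3   2   2   2   3   3   2   2   2   4   3   3   4   4]
 [  3   3   3   3   4   2   2   2   3   2   3   3   3   3   1   1   4   4   4   3   3   3   3   3   3   3   3   3   3   4   4   3   4   4]
 [  4   4   3   3   4   2   4   4   4   2   3   3   2   2   2   2   5   6   4   4   2   2   4   4   3   4   5   3   2   2   4   4   4   4]
 [  3   4   4   4   4   4   4   4   4   3   3   3   2   2   3   4   8   7   3   4
[... 1754 characters left out ...]
1  -1  -3  -6 -11 -18 -20 -26 -31 -32 -33 -33 -31 -29 -20  -8  -1   1   3   3   3   3   3   3   4   4   4   5]
 [  5   3   3   3   3   3   1  -2  -3  -2  -1  -1  -1  -4  -9  -9 -10 -12 -12 -12  -8  -4  -1   1   3   3   3   4   3   4   4   4   4   5]
 [  4   3   3   3   1   2  -1  -1   2   2   3   6   7   9   9   8   9   7   5   1  -1  -1  -1  -1   1   3   3   2   3   3   4   4   4   3]
 [  4   3   3   3   0   0   2   2   2   4   6   8   9  11  12  12  12  11   8   6   4   2   0   0   1   2   3   3   5   4   3   4   5   4]
 [  2   3   1  -1  -3  -1   2   3   4   5   7   8   9  10  11  10  10   9   8   7   6   4   3   2   0   1   3   3   4   4   5   5   4   4]]
beaker diff 10 3.692857142857143
```

The spout tip shows at (280.5,200.5) and is nearly straight out. The cap is in the bay's middle, the finger force rose where the back wall should be, and the beaker has not moved. I hand the job in.

```bash
python3 -c "
from bench import ctrl
print(ctrl.hand_in())"
```

```text
the job is handed in; nothing more can be done
None
```

The job is handed in, with no verdict returned: the dropper bottle stands upright on the notebook, the wash bottle was pushed until it met the back wall with its spout nearly straight out, and the beaker did not move; the wash bottle's depth rests mainly on the push force rising where the wall should be, because the last camera check was ambiguous by several millimetres.

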